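# Jack up the shell mirror and hold it

### The arm

A 7-joint arm with a two-finger parallel gripper is mounted at the origin on the work surface. World frame = base frame: x ahead of the robot, y to its left, z up, the work surface at z = 0. Lengths are in m, angles in rad, forces in N, time in s.
With the tool pointing down it reaches from about 0.4 to 0.925 m from the base axis. Payload 4.1 kg.
Tool frame: the origin (TCP) lies at the centre of the arm's flange, where the gripper is bolted on; the fingertips stand 173 mm ahead of it and the grasp point (between the pads) lies 155 mm ahead of it; z points along the fingers, y is the line along which they close (so a half turn about z gives the same grasp; the last joint's range is limited). The gripper opens to 85 mm and grips with 20 to 120 N. Pads are 22 mm wide; open, the fingers measure 114 mm over their backs; the gripper's body (76 mm by 85 mm) begins 54 mm behind the grasp point. The pads swing forward as they close: fully open they stand 13 mm farther back than shut.
Start: joints at [-1.348, 0.398, 0.045, 1.537, -0.019, 1.207, -0.051], TCP at [0.206, 0.617, 0.405] pointing down, gripper open.
Joint ranges: [-2.82, 2.82], [-0.49, 2.23], [-1.37, 1.46], [0, 2.46], [-1.36, 4.5], [0.23, 2], [-2.94, 2.94]. Speed limits (rad/s): [2.57, 2.57, 3.14, 3.14, 3.14, 3.14, 3.14].

### API

Orientations are given as a 3x3 rotation matrix whose columns are the frame's x, y, z axes.
In Python, from station import sensors, read_camera, calibration, workorder gives the robot as it stands.
- The arm moves only by the tool move_arm, never from a script. Its argument "plan" is a list of rows, each an object with "dp": the shift along the tool's x, y, z in units of 30 mm (1.0 is 30 mm), a list of three; "spin": the turn about the tool's z in units of 5 degrees (1.0 is 5 degrees); "grip": the closure in counts, from 0 (fully open) to 255 (shut). A call has 1 to 8 rows; each row shifts and turns the commanded pose from where the row before left it, along the tool's axes as they then stand; what a row does not reach is not made up. A row lasts 1/10 s, in which the tool goes at most 50 mm and 8.59 degrees, less where a joint would pass 70% of its speed; a pose out of reach is approached as far as the arm can. A call is refused whole if a number of a shift passes 1 or a number of a turn 1, either way. A call with a gripper value outside its range is refused whole. The fingers move at their own pace and stop on an object; the grip force is fixed at half the most. Time passes only in rows, so rows that do not move let the fingers close. It gives the time, the measured TCP pose, the force, the opening and the grip force at its end, in the units of the state.
- sensors.observe(): the state, without advancing time (a new reading comes with each control period).
- read_camera(name): name is "side" or "top" or "wrist"; returns the picture (400x640x3 uint8, red, green, blue); there is no depth.
- calibration(name): a dict with "fx", "fy", "cx", "cy" (pixels), "view" (4x4, takes a point from world to camera coordinates). Camera axes: x right, y up, looking along -z (the intrinsics and any distortion apply to the point x, -y, -z); pixel columns grow to the right and rows downward; lengths in m; the calibration is good to about 2 mm. A picture is of the moment at which its call begins: read the wrist's pose just before it. calibration takes no time and is no camera call; for the wrist camera it gives the pose at the moment of the call.
- workorder.finish_job(): hands the job in; it is judged then, once.
The state is a dict: "t": time; "q": joint angles; "qvel": joint speeds; "tau": joint torques, N m; "tool_pos": TCP position; "orientation": TCP orientation; "wrist_force": force on the tool from outside, world axes, zero at the start; "ft_torque": the same for the moment, N m; "width": finger opening in m; "grasp_force": force on a finger pad.
Only numpy, scipy, OpenCV 4.12 (cv2) and the standard library are available. Lean on these libraries where they do the work, as an engineer would, in place of code of your own. Each camera call takes 0.05 s, during which the arm holds its last target. There are 200 camera calls.

### The job

The near side of the framed shell mirror must be held up off its wooden rests while a colleague pulls the waste paper from below. Set the little bench jack flat on the table with its saddle centred under the ringed steel lift tab, pump the handle one full stroke down and let it come all the way up again to ease the frame loose, then press it fully down once more and finish while holding it down, with the mirror raised on the jack alone. Do not touch the frame or its tab with the robot, and leave the bottle, jar and bowl where they are.

Things in the scene. Friction and masses are not known exactly. Their poses are not given: they have to be found in the camera images.
- jack: small loose bench jack, about 0.85 kg, standing flat. Origin: underside of its base plate, below the housing's centre; x points from housing to saddle, z up. Dark steel base plate 8 mm thick, 80 mm wide (y), from x = -150 to +120 mm. Grey housing block in its middle; at x = +90 mm a round boss (40 mm diameter, 42 mm high) with the saddle; the handle goes back (-x) and up
- housing_top (a point): centre of the top of the jack's grey housing block, the place to grasp the jack from above: 50 mm long (x), 36 mm wide (y), flat upright sides from the base plate to its top, 78 mm above the table; right above the jack's origin
- saddle_top (a point): centre of the top face of the jack's round steel saddle (34 mm diameter), 90 mm ahead (jack x) of the housing's centre; 52 mm above the jack's underside with the handle up; it rises straight up 64 mm per rad of handle, 32 mm in all
- handle_pivot (a point): hinge of the handle, in the jack's housing: jack frame x = -12 mm, z = 62 mm; the hinge axis is the jack's y. The handle, a 14 mm round bar, runs 125 mm from it to the middle of the press pad, sloping 0.5 rad upward when up and level when fully down
- handle_pad (a point): middle of the top of the black rubber press pad (38 x 56 mm, 12 mm thick) on the handle's end, 9 mm above the bar's centre line. Handle up: jack frame x = -120, z = 131 mm, outer end 14 degrees higher; fully down: x = -139, z = 71 mm, outer end 14 degrees lower. Level at half stroke. Pressing down raises the saddle: 3 to 8 N free, up to 17 N with the mirror on it
- jack_handle (a joint): jack handle angle in rad: 0 = fully up, where a return spring brings it whenever it is let go, 0.5 = fully down on its stop
- lift_tab: bare steel lift tab clamped on the frame's near edge, sticking out towards the robot: plate 60 x 60 mm, 6 mm thick, with a raised dark ring (34 mm diameter) on top, right above the lift point. Origin: centre of the plate's underside; x points away from the robot, square to the edge, y along it. Clamp and frame edge begin at x = +25 mm; the clamp is 34 mm high. Tightly clamped
- lift_point (a point): lift point: centre of the flat underside of the lift tab's plate, 68 mm above the table while the frame rests, so the lowered saddle passes under it with 16 mm to spare. A full stroke with the jack below raises it about 16 mm
- mirror_frame: white frame, cork field, round mirror with shells: 400 mm deep (x), 600 mm wide (y), 24 mm thick, about 2.3 kg. Lies level, underside 74 mm above the table, on two wooden rests at its near corners (230 mm either side of the middle); turns up about a hinge at its far edge. Origin: middle of its near edge, at the underside. Axes as the lift tab's; shells reach 50 mm above the underside
- glue_bottle: bystander: white glue bottle, 60 mm diameter, about 160 mm high, origin under its centre
- shell_jar: bystander: jar of sand with a metal lid, 72 mm diameter, 90 mm high, origin under its centre
- bowl: bystander: white bowl, 120 mm diameter, 45 mm high, origin under its centre

How it is judged:
By the outcome, as a careful person would: the job done as asked, in the order asked, and still so for the second after the job is handed in, while the arm keeps its last pose, push and grip.
It also fails if it takes over 61 s, if anything falls off the work surface, if the arm or the gripper's body presses on something with over 40 N, if the wrist force passes 120 N, or if a joint passes its speed limit or range.

## Working session

There is one attempt and no reset: what is moved stays moved. The work goes in short steps, Python scripts to look and compute and a tool call to move; the robot and the scene stay as the last step left them, time stands still between calls to the robot, and variables do not carry over. Pictures are saved under pics/ and viewed, at most 10 in all, crops included, and the job is handed in when it is done.

Besides the shell and the picture viewer there is one more tool, called after "Request:" as name([rows], argument=value, ...), one row to a line, values as JSON. move_arm: Moves the arm, as the interface text tells. Its arguments: {"type":"object","properties":{"plan":{"type":"array"}},"required":["plan"]}

```bash
ls; mkdir -p pics
python3 - <<'E'
from station import sensors, read_camera, calibration
import cv2
s=sensors.observe();print(s)
for n in("side","top"):
    c=calibration(n);print(n,c);cv2.imwrite(f"pics/{n}0.png",read_camera(n)[:,:,::-1])
E
```

```text
pics
{'t': 0.0, 'q': array([-1.34802227,  0.39919914,  0.04505191,  1.53789926, -0.018733  ,
        1.20691115, -0.05069993]), 'qvel': array([ 0.00041942,  0.00223944,  0.00313937,  0.00246405,  0.00013073,
        0.00108373, -0.0001571 ]), 'tau': array([-1.87391634e-04, -4.75109518e+01,  1.36447672e+00, -2.54229230e+01,
        1.15244559e-02,  9.35548829e-03, -1.54166365e-06]), 'tool_pos': array([0.20542872, 0.61636366, 0.4036503 ]), 'orientation': array([[-9.48702270e-01,  3.16170413e-01, -5.21580964e-04],
       [ 3.16170823e-01,  9.48700323e-01, -1.92540684e-03],
       [-1.13932646e-04, -1.99154652e-03, -9.99998010e-01]]), 'wrist_force': array([-0.22939314, -0.11514734,  0.1634209 ]), 'ft_torque': array([-0.01671078, -0.05097311, -0.02570974]), 'grasp_force': 0.0, 'width': 0.08571266900737841}
side {'fx': 501.1078644084207, 'fy': 501.1078644084207, 'cx': 318.3499934816152, 'cy': 200.94152923889925, 'view': array([[ 0.9983925 , -0.05662478, -0.00246069, -0.54327298],
       [ 0.04604034,  0.7849197 ,  0.61788458, -0.08684882],
       [-0.03305613, -0.61700462,  0.78626496, -1.34472636],
       [ 0.        ,  0.        ,  0.        ,  1.        ]])}
top {'fx': 363.1642875168314, 'fy': 363.1642875168314, 'cx': 315.1831271756243, 'cy': 191.07443988577873, 'view': array([[ 0.01756089, -0.99960314,  0.02202671, -0.02816787],
       [ 0.99862578,  0.01862317,  0.04898696, -0.54576274],
       [-0.04937772,  0.02113618,  0.99855651, -1.13658581],
       [ 0.        ,  0.        ,  0.        ,  1.        ]])}
```

View pics/side0.png

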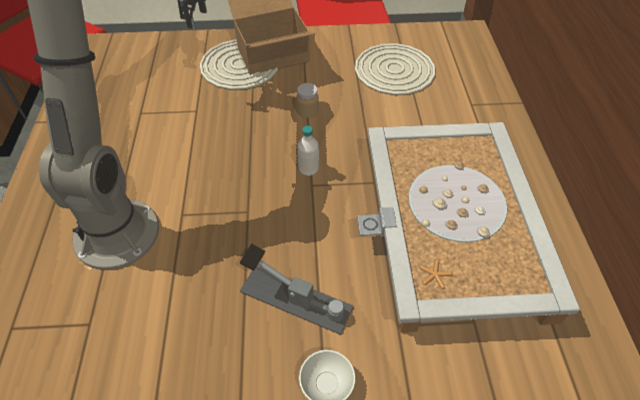

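View pics/top0.png

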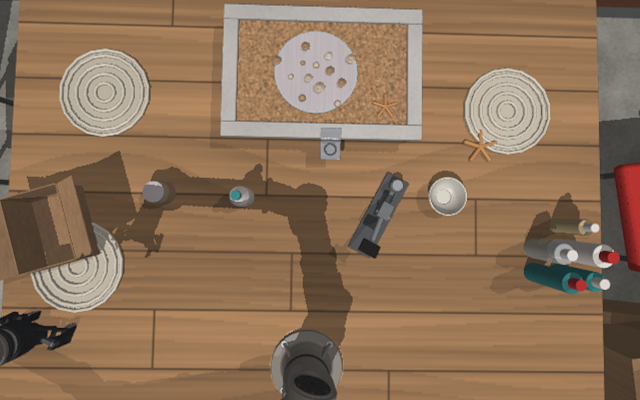

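The side view shows the ringed tab at about (371,224), the jack housing top at (301,287), the saddle at (336,306), the bottle at (308,155) and the bowl at (327,377). In the top view the ring is at (330,149), the saddle at (397,186), the pad at (370,248) and the bowl at (447,196). I'll enlarge the important parts.

Run:
```python
import cv2,numpy as np
t=cv2.imread("pics/top0.png");s=cv2.imread("pics/side0.png")
# top crop x310-430,y125-265 ; side crop x235-395,y205-335
a=cv2.resize(t[125:265,310:420],None,fx=4,fy=4,interpolation=cv2.INTER_CUBIC)
cv2.imwrite("pics/topc.png",a)
b=cv2.resize(s[205:335,235:400],None,fx=4,fy=4,interpolation=cv2.INTER_CUBIC)
cv2.imwrite("pics/sidec.png",b)
```

```text
(no output)
```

View pics/topc.png

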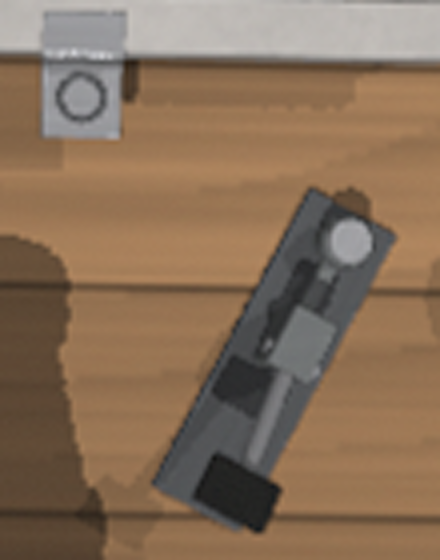

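View pics/sidec.png

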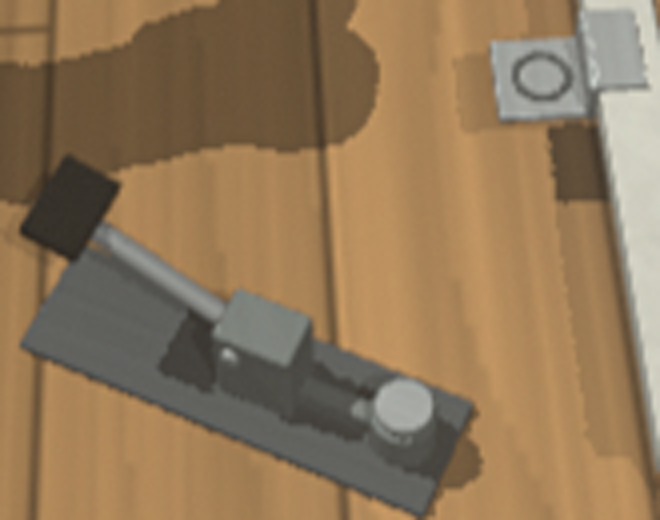

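The crops show the ring at (330.1,149.1) in the top view and (370.4,223.7) in the side view. The saddle is at (397.4,185.4) and (335.6,305.9), and the housing top's centre is at (385.9,210.9) and (301.1,286.7). The base corners are clear in both. Next I fit the poses.

```bash
cat > h.py <<'E'
import numpy as np
from station import sensors, read_camera, calibration
from scipy.optimize import least_squares
def proj(c,p):
    p=np.atleast_2d(p); v=(c["view"][:3,:3]@p.T).T+c["view"][:3,3]
    return np.c_[c["cx"]+c["fx"]*v[:,0]/-v[:,2], c["cy"]-c["fy"]*v[:,1]/-v[:,2]]
def ray(c,uv,z):
    R=c["view"][:3,:3];o=-R.T@c["view"][:3,3]
    d=R.T@np.array([(uv[0]-c["cx"])/c["fx"],-(uv[1]-c["cy"])/c["fy"],-1])
    return o+d*(z-o[2])/d[2]
def tri(cs,uvs):
    return least_squares(lambda p:np.concatenate([(proj(c,p)-u).ravel() for c,u in zip(cs,uvs)]),[.5,0,.05]).x
def fitjack(obs,x0):  # obs: (cal, uv, point in jack frame); returns x,y,yaw
    def f(v):
        c,s=np.cos(v[2]),np.sin(v[2]);R=np.array([[c,-s,0],[s,c,0],[0,0,1]])
        return np.concatenate([(proj(k,R@np.array(p)+[v[0],v[1],0])-u).ravel() for k,u,p in obs])
    r=least_squares(f,x0,loss="soft_l1");return r.x,f(r.x)
E
python3 - <<'E'
from h import *
T=calibration("top");S=calibration("side")
t=lambda x,y:np.array([310+(x+.5)/4-.5,125+(y+.5)/4-.5]); s=lambda x,y:np.array([235+(x+.5)/4-.5,205+(y+.5)/4-.5])
np.set_printoptions(precision=4,suppress=True)
print("ring",tri([T,S],[t(81,97),s(542,75)]),ray(T,t(81,97),.076),ray(S,s(542,75),.076))
print("saddle",tri([T,S],[t(350,242),s(403,404)]))
print("house",tri([T,S],[t(307,343),s(265,327)]))
print("pad",tri([T,S],[t(237,492),s(70,206)]))
obs=[(T,t(350,242),[.09,0,.052]),(S,s(403,404),[.09,0,.052]),(S,s(265,327),[0,0,.078]),(T,t(307,343),[0,0,.078]),
(T,t(237,492),[-.12,0,.131]),(S,s(70,206),[-.12,0,.131]),
(T,t(315,187),[.12,.04,.008]),(T,t(397,236),[.12,-.04,.008]),(T,t(153,484),[-.15,.04,.008]),
(S,s(475,408),[.12,.04,.008]),(S,s(425,517),[.12,-.04,.008]),(S,s(22,345),[-.15,-.04,.008])]
v,r=fitjack(obs,[.5,-.2,.4]);print(v,np.degrees(v[2]),r.reshape(-1,2).T)
for a in((221,138),(421,139)): print("edge",ray(T,a,.09))
print("tab near edge",ray(T,t(42,136),.074),ray(T,t(120,138),.074), ray(S,s(500,121),.074),ray(S,s(491,42),.074))
print("bowl",ray(T,(447,196),.045),"bottle",ray(T,(237,196),.16),"sidebot",ray(S,(308,172),0.0))
E
```

```text
ring [ 0.6723 -0.0592  0.0733] [ 0.6713 -0.059   0.076 ] [ 0.6723 -0.061   0.076 ]
saddle [ 0.568  -0.27    0.0498]
house [ 0.4902 -0.2311  0.0784]
pad [ 0.3821 -0.1717  0.1247]
[ 0.4895 -0.2302 -0.4855] -27.815903273200494 [[ 0.8725  0.4297 -0.5745 -0.3255  1.2517  0.2684 -0.3504  1.036  -0.0383
   0.0383 -0.4847 -1.1128]
 [-0.5627  0.4108 -0.2354 -0.1435 -0.1444 -0.5724 -0.0886 -0.3011 -0.0051
  -1.4259  0.1154 -0.287 ]]
edge [0.6945 0.265  0.09  ]
edge [ 0.7046 -0.3311  0.09  ]
tab near edge [ 0.6414 -0.0302  0.074 ] [ 0.6411 -0.0891  0.074 ] [ 0.6422 -0.0931  0.074 ] [ 0.643  -0.0318  0.074 ]
bowl [ 0.537  -0.4271  0.045 ] bottle [0.5214 0.1995 0.16  ] sidebot [0.5243 0.1887 0.    ]
```

Request:
move_arm([
  {"dp": [-0.93,-0.73,0],"spin": 0,"grip": 0},
  {"dp": [-0.93,-0.73,0],"spin": 0,"grip": 0},
  {"dp": [-0.93,-0.73,0],"spin": 0,"grip": 0},
  {"dp": [-0.93,-0.73,0],"spin": 0,"grip": 0},
  {"dp": [-0.93,-0.73,0],"spin": 0,"grip": 0},
  {"dp": [-0.93,-0.73,0],"spin": 0,"grip": 0},
  {"dp": [-0.93,-0.73,0],"spin": 0,"grip": 0},
])

```text
t: 0.8
tool_pos: [0.3429, 0.408, 0.4044]
orientation: [[-0.949, 0.316, -0.0], [0.316, 0.949, -0.0], [0.0, -0.001, -1.0]]
wrist_force: [0.5, 0.5, 0.4]
width: 0.0856
grasp_force: 0.0
```

Request:
move_arm([
  {"dp": [-0.93,-0.73,0],"spin": 0,"grip": 0},
  {"dp": [-0.93,-0.73,0],"spin": 0,"grip": 0},
  {"dp": [-0.93,-0.73,0],"spin": 0,"grip": 0},
  {"dp": [-0.93,-0.73,0],"spin": 0,"grip": 0},
  {"dp": [-0.93,-0.73,0],"spin": 0,"grip": 0},
  {"dp": [-0.93,-0.73,0],"spin": 0,"grip": 0},
  {"dp": [-0.93,-0.73,0],"spin": 0,"grip": 0},
])

```text
t: 1.5
tool_pos: [0.4796, 0.2009, 0.4044]
orientation: [[-0.949, 0.316, -0.0], [0.316, 0.949, -0.0], [0.0, -0.0, -1.0]]
wrist_force: [-0.1, 0.6, 0.4]
width: 0.0853
grasp_force: 0.0
```

```bash
cat > g.py <<'E'
import sys;from h import *
# usage: g.py x y z yaw_of_tool_y-axis-as-jack-yaw(deg) -> remaining shift in tool units and spin units
s=sensors.observe();R=s["orientation"];p=s["tool_pos"]
yaw=np.degrees(np.arctan2(-R[0,1],R[1,1]))
print("t %.2f"%s["t"],"pos",p.round(4),"yaw %.2f"%yaw,"tilt",R[:2,2].round(4),"F",s["wrist_force"].round(1),"w %.4f"%s["width"],"gf %.1f"%s["grasp_force"])
if len(sys.argv)>4:
    x,y,z,w=map(float,sys.argv[1:5]);d=np.array([x,y,z])-p
    print("shift units",(R.T@d/.03).round(2),"spin",round(-(w-yaw)/5,2))
E
python3 g.py 0.4895 -0.2302 0.34 -27.8
```

```text
t 1.50 pos [0.4796 0.2009 0.4044] yaw -18.43 tilt [-0.0004 -0.    ] F [-0.1  0.6  0.4] w 0.0853 gf 0.0
shift units [ -4.86 -13.53   2.15] spin 1.87
```

Request:
move_arm([
  {"dp": [-0.35,-0.97,0.15],"spin": 0,"grip": 0},
  {"dp": [-0.35,-0.97,0.15],"spin": 0,"grip": 0},
  {"dp": [-0.35,-0.97,0.15],"spin": 0,"grip": 0},
  {"dp": [-0.35,-0.97,0.15],"spin": 0,"grip": 0},
  {"dp": [-0.35,-0.97,0.15],"spin": 0,"grip": 0},
  {"dp": [-0.35,-0.97,0.15],"spin": 0,"grip": 0},
  {"dp": [-0.35,-0.97,0.15],"spin": 0,"grip": 0},
])

```text
t: 2.2
tool_pos: [0.4841, -0.0154, 0.3728]
orientation: [[-0.949, 0.316, -0.0], [0.316, 0.949, 0.0], [0.0, 0.0, -1.0]]
wrist_force: [1.2, 0.3, -0.1]
width: 0.0855
grasp_force: 0.0
```

Request:
move_arm([
  {"dp": [-0.35,-0.97,0.15],"spin": 0,"grip": 0},
  {"dp": [-0.35,-0.97,0.15],"spin": 0,"grip": 0},
  {"dp": [-0.35,-0.97,0.15],"spin": 0,"grip": 0},
  {"dp": [-0.35,-0.97,0.15],"spin": 0,"grip": 0},
  {"dp": [-0.35,-0.97,0.15],"spin": 0,"grip": 0},
  {"dp": [-0.35,-0.97,0.15],"spin": 0.93,"grip": 0},
  {"dp": [0,0,0],"spin": 0.94,"grip": 0},
  {"dp": [0,0,0],"spin": 0,"grip": 0},
])

```text
t: 3.0
tool_pos: [0.4886, -0.2006, 0.3457]
orientation: [[-0.884, 0.468, -0.001], [0.468, 0.884, -0.0], [0.001, -0.001, -1.0]]
wrist_force: [-0.3, -0.2, -0.4]
width: 0.0852
grasp_force: 0.0
```

```bash
python3 g.py 0.4895 -0.2302 0.34 -27.8
python3 - <<'E'
from h import *;import cv2
c=calibration("wrist");im=read_camera("wrist");cv2.imwrite("pics/w1.png",im[:,:,::-1])
ca,sa=np.cos(-.4855),np.sin(-.4855)
for p in([0,0,.078],[.09,0,.052],[-.12,0,.131]): print(p,proj(c,[.4895+ca*p[0],-.2302+sa*p[0],p[2]]))
np.save("w1.npy",np.r_[c["view"].ravel(),c["fx"],c["fy"],c["cx"],c["cy"]])
E
```

```text
t 3.00 pos [ 0.4886 -0.2006  0.3457] yaw -27.90 tilt [-0.0013 -0.    ] F [-0.3 -0.2 -0.4] w 0.0852 gf 0.0
shift units [-0.49 -0.86  0.19] spin -0.02
[0, 0, 0.078] [[286.0468855  216.80549903]]
[0.09, 0, 0.052] [[292.61579496 302.15819127]]
[-0.12, 0, 0.131] [[265.88366839  21.15349258]]
```

View pics/w1.png

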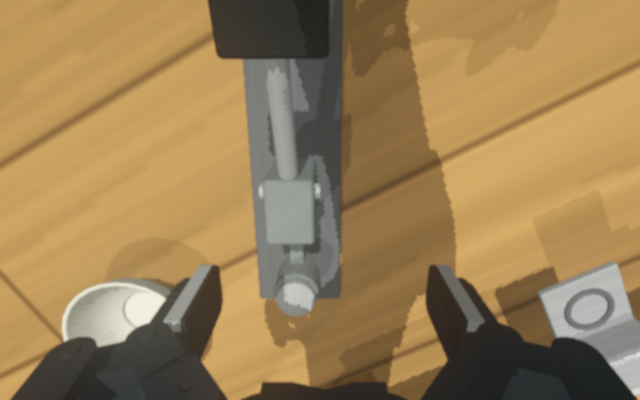

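In the wrist view the housing top's centre is at (289,211), the saddle at (296,298) and the ring at (589,308). That is within about 6 px of prediction. The fingers will straddle the housing.

```bash
python3 - <<'E'
from h import *
c=calibration("wrist")
h=ray(c,(289.5,211.5),.078);s=ray(c,(296,298),.052);print(h,s,ray(c,(589,308),.076),np.degrees(np.arctan2(*(s-h)[1::-1])),np.linalg.norm((s-h)[:2]))
E
python3 g.py 0.490 -0.232 0.260 -27.8
```

```text
[ 0.48762859 -0.224943    0.078     ] [ 0.5674817  -0.26621946  0.052     ] [ 0.66849607 -0.05684927  0.076     ] -27.33466269617936 0.08989029686840634
t 3.05 pos [ 0.4889 -0.1997  0.3457] yaw -27.71 tilt [-0.0009  0.0004] F [ 0.4 -0.1 -0.4] w 0.0858 gf 0.0
shift units [-0.54 -0.94  2.86] spin 0.02
```

Request:
move_arm([
  {"dp": [-0.44,-0.83,0],"spin": 0,"grip": 0},
  {"dp": [0,0,0.9],"spin": 0,"grip": 0},
  {"dp": [0,0,0.9],"spin": 0,"grip": 0},
  {"dp": [0,0,0.9],"spin": 0,"grip": 0},
  {"dp": [0,0,0.8],"spin": 0,"grip": 0},
  {"dp": [0,0,0.7],"spin": 0,"grip": 0},
  {"dp": [0,0,0.45],"spin": 0,"grip": 0},
  {"dp": [0,0,0],"spin": 0,"grip": 0},
])

```text
t: 3.85
tool_pos: [0.4886, -0.2267, 0.2051]
orientation: [[-0.886, 0.464, -0.003], [0.464, 0.886, 0.002], [0.004, -0.0, -1.0]]
wrist_force: [0.6, 0.2, -0.8]
width: 0.0854
grasp_force: 0.0
```

Request:
move_arm([
  {"dp": [0,0,0],"spin": 0,"grip": 80},
  {"dp": [0,0,0],"spin": 0,"grip": 120},
  {"dp": [0,0,0],"spin": 0,"grip": 160},
  {"dp": [0,0,0],"spin": 0,"grip": 200},
  {"dp": [0,0,0],"spin": 0,"grip": 255},
  {"dp": [0,0,0],"spin": 0,"grip": 255},
  {"dp": [0,0,0],"spin": 0,"grip": 255},
])

```text
t: 4.55
tool_pos: [0.4895, -0.2287, 0.2079]
orientation: [[-0.885, 0.466, 0.002], [0.466, 0.885, -0.001], [-0.002, 0.0, -1.0]]
wrist_force: [-1.1, -1.2, 5.9]
width: 0.0352
grasp_force: 62.8
```

Request:
move_arm([
  {"dp": [0,0,-0.15],"spin": 0,"grip": 255},
  {"dp": [0,0,-0.2],"spin": 0,"grip": 255},
  {"dp": [0,0,0],"spin": 0,"grip": 255},
  {"dp": [0,0,0],"spin": 0,"grip": 255},
])

```text
t: 4.95
tool_pos: [0.4888, -0.2275, 0.2167]
orientation: [[-0.885, 0.466, -0.001], [0.466, 0.885, 0.001], [0.001, 0.0, -1.0]]
wrist_force: [0.4, -0.2, -8.6]
width: 0.0349
grasp_force: 61.3
```

```bash
python3 g.py 0.45 -0.062 0.216 0
```

```text
t 4.95 pos [ 0.4888 -0.2275  0.2167] yaw -27.77 tilt [-0.0009  0.0006] F [ 0.4 -0.2 -8.6] w 0.0349 gf 61.3
shift units [3.72 4.28 0.03] spin -5.55
```

Request:
move_arm([
  {"dp": [0,0,0],"spin": -0.7,"grip": 255},
  {"dp": [0,0,0],"spin": -0.95,"grip": 255},
  {"dp": [0,0,0],"spin": -0.95,"grip": 255},
  {"dp": [0,0,0],"spin": -0.95,"grip": 255},
  {"dp": [0,0,0],"spin": -0.95,"grip": 255},
  {"dp": [0,0,0],"spin": -0.7,"grip": 255},
  {"dp": [0,0,0],"spin": -0.35,"grip": 255},
])

```text
t: 5.65
tool_pos: [0.4888, -0.2278, 0.2166]
orientation: [[-1.0, -0.001, -0.001], [-0.001, 1.0, 0.001], [0.001, 0.001, -1.0]]
wrist_force: [0.0, 0.4, -8.1]
width: 0.0355
grasp_force: 61.1
```

Request:
move_arm([
  {"dp": [0.18,0.4,0],"spin": 0,"grip": 255},
  {"dp": [0.22,0.9,0],"spin": 0,"grip": 255},
  {"dp": [0.22,0.95,0],"spin": 0,"grip": 255},
  {"dp": [0.22,0.95,0],"spin": 0,"grip": 255},
  {"dp": [0.22,0.95,0],"spin": 0,"grip": 255},
  {"dp": [0.22,0.9,0.05],"spin": 0,"grip": 255},
  {"dp": [0,0.45,0.05],"spin": 0,"grip": 255},
  {"dp": [0,0,0],"spin": 0,"grip": 255},
])

```text
t: 6.45
tool_pos: [0.4499, -0.0597, 0.2138]
orientation: [[-1.0, -0.004, -0.002], [-0.004, 1.0, 0.002], [0.002, 0.002, -1.0]]
wrist_force: [-0.5, 0.5, -8.8]
width: 0.0353
grasp_force: 62.3
```

```bash
python3 g.py 0.582 -0.060 0.213 0
python3 - <<'E'
from h import *;import cv2
t=read_camera("top");s=read_camera("side")
a=cv2.resize(t[130:270,285:375],None,fx=4,fy=4,interpolation=cv2.INTER_CUBIC)
b=cv2.resize(s[190:300,240:400],None,fx=4,fy=4,interpolation=cv2.INTER_CUBIC)[:, 200:]
o=np.zeros((560,360+440,3),np.uint8);o[:,:360]=a;o[:440,360:]=b
cv2.imwrite("pics/c2.png",o[:,:,::-1])
E
```

```text
t 6.45 pos [ 0.4499 -0.0597  0.2138] yaw 0.21 tilt [-0.0017  0.0022] F [-0.5  0.5 -8.8] w 0.0353 gf 62.3
shift units [-4.4  -0.03  0.02] spin 0.04
```

View pics/c2.png

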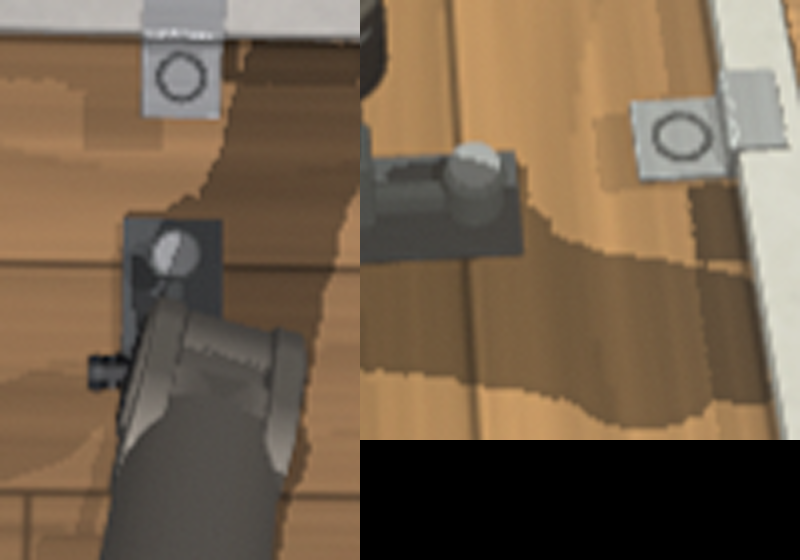

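Here the saddle is at about (175,253) in the top crop and (473,167) in the side crop. The ring is at (181,77) and (682,136).

Run:
```python
from h import *
np.set_printoptions(precision=4,suppress=True)
T=calibration("top");S=calibration("side")
t=lambda x,y:np.array([285+(x+.5)/4-.5,130+(y+.5)/4-.5]); s=lambda x,y:np.array([240+(x-160+.5)/4-.5,190+(y+.5)/4-.5])
for z in (.056,.06): print("sad",ray(T,t(175,253),z),ray(S,s(473,167),z))
print("ring",ray(T,t(181,77),.075),ray(S,s(682,136),.075))
print("front corners",ray(T,t(124,216),.014),ray(T,t(221,218),.014),ray(S,s(517,152),.014),ray(S,s(523,254),.014))
```

```text
sad [ 0.5393 -0.0578  0.056 ] [ 0.5394 -0.064   0.056 ]
sad [ 0.5392 -0.0575  0.06  ] [ 0.5393 -0.0668  0.06  ]
ring [ 0.6715 -0.0591  0.075 ] [ 0.6723 -0.0611  0.075 ]
front corners [ 0.5698 -0.0193  0.014 ] [ 0.5697 -0.0963  0.014 ] [ 0.5709 -0.0246  0.014 ] [ 0.5692 -0.1046  0.014 ]
```

Request:
move_arm([
  {"dp": [-0.4,0,0],"spin": 0,"grip": 255},
  {"dp": [-0.8,0,0],"spin": 0,"grip": 255},
  {"dp": [-0.9,0,0],"spin": 0,"grip": 255},
  {"dp": [-0.9,0,0],"spin": 0,"grip": 255},
  {"dp": [-0.8,0,0],"spin": 0,"grip": 255},
  {"dp": [-0.4,0,0],"spin": 0,"grip": 255},
  {"dp": [-0.22,0,0],"spin": 0.04,"grip": 255},
  {"dp": [0,0,0],"spin": 0,"grip": 255},
])

```text
t: 7.35
tool_pos: [0.5836, -0.0634, 0.2138]
orientation: [[-1.0, 0.005, -0.001], [0.005, 1.0, -0.0], [0.001, -0.0, -1.0]]
wrist_force: [-1.2, 0.3, -8.6]
width: 0.0349
grasp_force: 62.2
```

```bash
python3 g.py 0.5824 -0.060 0.208 0
python3 - <<'E'
from h import *;import cv2
s=read_camera("side");t=read_camera("top")
o=np.zeros((560,800,3),np.uint8)
b=cv2.resize(s[195:290,275:395],None,fx=4,fy=4,interpolation=cv2.INTER_CUBIC);o[:380,:480]=b
a=cv2.resize(t[130:270,290:370],None,fx=4,fy=4,interpolation=cv2.INTER_CUBIC);o[:,480:]=a
cv2.imwrite("pics/c3.png",o[:,:,::-1])
E
```

```text
t 7.35 pos [ 0.5836 -0.0634  0.2138] yaw -0.28 tilt [-0.0006 -0.0002] F [-1.2  0.3 -8.6] w 0.0349 gf 62.2
shift units [0.04 0.11 0.19] spin -0.06
```

View pics/c3.png

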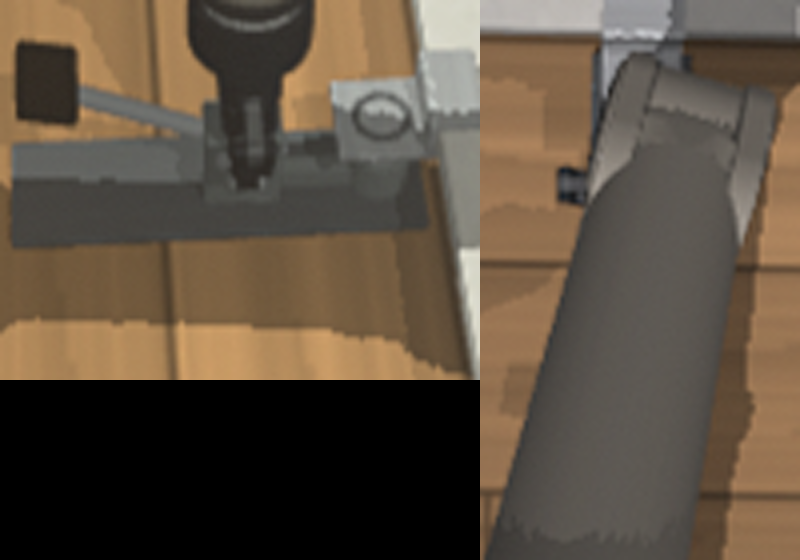

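The side crop shows the saddle under the tab. The ring is at (382,116), the boss at x 352–402, the plate's near front corner at (428,229) and its back corner at (12,245).

Run:
```python
from h import *
np.set_printoptions(precision=4,suppress=True)
S=calibration("side");T=calibration("top")
s=lambda x,y:np.array([275+(x+.5)/4-.5,195+(y+.5)/4-.5])
print("ring",ray(S,s(382,116),.075))
print("bottom corners",ray(S,s(428,229),.006),ray(S,s(12,245),.006),"far back",ray(S,s(12,143),.014))
print("boss bottom edges",ray(S,s(352,190),.035),ray(S,s(402,190),.035))
print("pad",ray(S,s(47,84),.137))
p=np.array([.5836,-.0634,0])
print("pred:",proj(S,p+[.12,-.04,.006])*1, s(428,229), proj(S,p+[-.15,-.04,.006]),s(12,245),proj(S,p+[-.12,0,.137]),s(47,84),proj(S,p+[-.15,.04,.014]),s(12,143))
```

```text
ring [ 0.6723 -0.0611  0.075 ]
bottom corners [ 0.7026 -0.1035  0.006 ] [ 0.4333 -0.1     0.006 ] far back [ 0.4343 -0.0255  0.014 ]
boss bottom edges [ 0.6527 -0.0896  0.035 ] [ 0.6847 -0.0914  0.035 ]
pad [ 0.4632 -0.0695  0.137 ]
pred: [[381.9921 251.8087]] [381.625 251.875] [[277.7619 256.9873]] [277.625 255.875] [[286.4775 213.5881]] [286.375 215.625] [[277.3632 229.725 ]] [277.625 230.375]
```

Request:
move_arm([
  {"dp": [0.04,0.12,0],"spin": -0.06,"grip": 255},
  {"dp": [0,0,0],"spin": 0,"grip": 255},
  {"dp": [0,0,0],"spin": 0,"grip": 255},
])

```text
t: 7.75
tool_pos: [0.5818, -0.059, 0.2143]
orientation: [[-1.0, -0.002, -0.0], [-0.002, 1.0, 0.0], [0.0, 0.0, -1.0]]
wrist_force: [0.2, -0.3, -8.9]
width: 0.0353
grasp_force: 62.2
```

Request:
move_arm([
  {"dp": [0,0,0.1],"spin": 0,"grip": 255},
  {"dp": [0,0,0.08],"spin": 0,"grip": 255},
  {"dp": [0,0,0],"spin": 0,"grip": 255},
  {"dp": [0,0,0],"spin": 0,"grip": 255},
])

```text
t: 8.15
tool_pos: [0.5822, -0.0594, 0.2086]
orientation: [[-1.0, -0.001, -0.0], [-0.001, 1.0, 0.0], [0.0, 0.0, -1.0]]
wrist_force: [0.6, 0.1, -9.1]
width: 0.0353
grasp_force: 62.4
```

```bash
python3 g.py 0.5825 -0.060 0.207 0
```

```text
t 8.15 pos [ 0.5822 -0.0594  0.2086] yaw 0.06 tilt [-0.0003  0.    ] F [ 0.6  0.1 -9.1] w 0.0353 gf 62.4
shift units [-0.01 -0.02  0.05] spin 0.01
```

Request:
move_arm([
  {"dp": [0,0,0.05],"spin": 0,"grip": 255},
  {"dp": [0,0,0.05],"spin": 0,"grip": 255},
  {"dp": [0,0,0.03],"spin": 0,"grip": 255},
  {"dp": [0,0,0],"spin": 0,"grip": 255},
  {"dp": [0,0,0],"spin": 0,"grip": 255},
])

```text
t: 8.65
tool_pos: [0.5824, -0.0597, 0.2079]
orientation: [[-1.0, -0.001, 0.0], [-0.001, 1.0, 0.001], [-0.0, 0.001, -1.0]]
wrist_force: [-8.2, 2.3, 13.3]
width: 0.0352
grasp_force: 65.0
```

Request:
move_arm([
  {"dp": [0,0,-0.08],"spin": 0,"grip": 255},
  {"dp": [0,0,0],"spin": 0,"grip": 255},
  {"dp": [0,0,0],"spin": 0,"grip": 150},
  {"dp": [0,0,0],"spin": 0,"grip": 60},
  {"dp": [0,0,0],"spin": 0,"grip": 0},
  {"dp": [0,0,0],"spin": 0,"grip": 0},
  {"dp": [0,0,0],"spin": 0,"grip": 0},
])

```text
t: 9.35
tool_pos: [0.5825, -0.0594, 0.2075]
orientation: [[-1.0, -0.001, 0.001], [-0.001, 1.0, 0.0], [-0.001, 0.0, -1.0]]
wrist_force: [-1.0, -0.2, -0.3]
width: 0.0852
grasp_force: 0.0
```

Request:
move_arm([
  {"dp": [0,0,-0.5],"spin": 0,"grip": 0},
  {"dp": [0,0,-0.8],"spin": 0,"grip": 0},
  {"dp": [0,0,-0.9],"spin": 0,"grip": 0},
  {"dp": [0,0,-1],"spin": 0,"grip": 0},
  {"dp": [0,0,-1],"spin": 0,"grip": 0},
  {"dp": [0,0,-0.4],"spin": 0,"grip": 0},
  {"dp": [0,0,0],"spin": 0,"grip": 255},
  {"dp": [0,0,0],"spin": 0,"grip": 255},
])

```text
t: 10.15
tool_pos: [0.5818, -0.0592, 0.3446]
orientation: [[-1.0, -0.001, -0.001], [-0.001, 1.0, 0.0], [0.001, 0.0, -1.0]]
wrist_force: [-0.6, 1.1, -0.1]
width: 0.0592
grasp_force: 0.0
```

```bash
python3 g.py 0.456 -0.060 0.345 0
python3 - <<'E'
from h import *;import cv2
s=read_camera("side");w=read_camera("wrist")
o=np.zeros((600,640,3),np.uint8)
b=cv2.resize(s[208:258,275:395],None,fx=4,fy=4,interpolation=cv2.INTER_CUBIC);o[:200,:480]=b
o[200:]=w
cv2.imwrite("pics/c4.png",o[:,:,::-1])
E
```

```text
t 10.15 pos [ 0.5818 -0.0592  0.3446] yaw 0.07 tilt [-0.0011  0.0004] F [-0.6  1.1 -0.1] w 0.0592 gf 0.0
shift units [ 4.19 -0.02 -0.01] spin 0.01
```

View pics/c4.png

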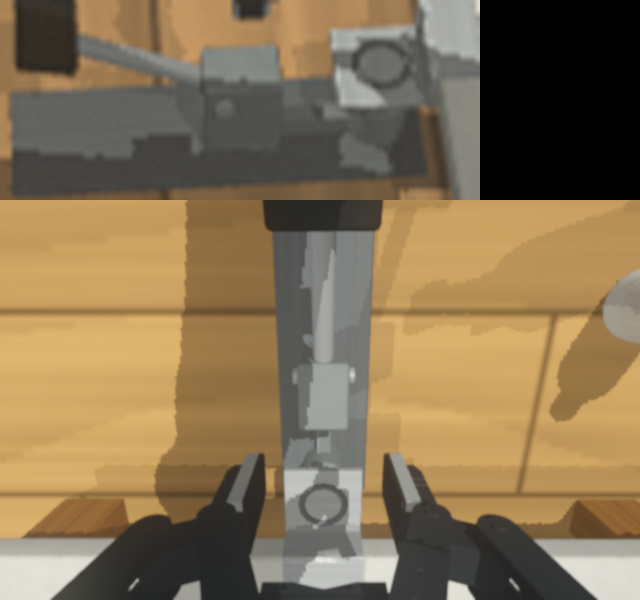

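The jack is standing flat with its saddle under the tab. In the wrist frame the housing top is at (323.5,197) and the ring at (323.5,304). I'll check the distance between them against 90 mm.

Run:
```python
from h import *
np.set_printoptions(precision=4,suppress=True)
c=calibration("wrist");S=calibration("side")
h=ray(c,(323.5,197),.078);r=ray(c,(323.5,304),.075);print(h,r,r-h)
s=lambda x,y:np.array([275+(x+.5)/4-.5,208+(y+.5)/4-.5])
# housing top corners in side
H=[(203,46),(276,45),(281,81),(203,85)]
print("side housing",np.mean([ray(S,s(*q),.078) for q in H],0),"ring",ray(S,s(382,64),.075))
print("plate bottom",ray(S,s(427,180),0.0),ray(S,s(13,194),0.0))
```

```text
[ 0.5805 -0.0582  0.078 ] [ 0.6698 -0.058   0.075 ] [ 0.0893  0.0002 -0.003 ]
side housing [ 0.5827 -0.0581  0.078 ] ring [ 0.6723 -0.0611  0.075 ]
plate bottom [ 0.7028 -0.102   0.    ] [ 0.4335 -0.0971  0.    ]
```

The jack is centred to about 1 mm. Next I move over the pad with the fingers shut.

Request:
move_arm([
  {"dp": [0.5,0,0],"spin": 0,"grip": 255},
  {"dp": [0.9,0,0],"spin": 0,"grip": 255},
  {"dp": [0.9,0,0],"spin": 0,"grip": 255},
  {"dp": [0.9,0,0],"spin": 0,"grip": 255},
  {"dp": [0.7,0,0],"spin": 0,"grip": 255},
  {"dp": [0.1,0,0.4],"spin": 0,"grip": 255},
  {"dp": [0,0,0.4],"spin": 0,"grip": 255},
  {"dp": [0,0,0],"spin": 0,"grip": 255},
])

```text
t: 11.05
tool_pos: [0.462, -0.0592, 0.3189]
orientation: [[-1.0, -0.001, -0.004], [-0.001, 1.0, -0.001], [0.004, -0.001, -1.0]]
wrist_force: [-1.2, 0.4, -0.4]
width: 0.0001
grasp_force: 0.0
```

```bash
python3 g.py 0.462 -0.060 0.306 0
```

```text
t 11.05 pos [ 0.462  -0.0592  0.3189] yaw 0.08 tilt [-0.0042 -0.0008] F [-1.2  0.4 -0.4] w 0.0001 gf 0.0
shift units [-0.   -0.03  0.43] spin 0.02
```

Request:
move_arm([
  {"dp": [0,0,0.25],"spin": 0,"grip": 255},
  {"dp": [0,0,0.25],"spin": 0,"grip": 255},
  {"dp": [0.12,0,0.24],"spin": 0,"grip": 255},
  {"dp": [0.12,0,0.24],"spin": 0,"grip": 255},
  {"dp": [0.1,0,0.24],"spin": 0,"grip": 255},
  {"dp": [0.09,0,0.24],"spin": 0,"grip": 255},
  {"dp": [0,0,0],"spin": 0,"grip": 255},
])

```text
t: 11.75
tool_pos: [0.4491, -0.0595, 0.2769]
orientation: [[-1.0, -0.001, -0.0], [-0.001, 1.0, -0.0], [0.0, -0.0, -1.0]]
wrist_force: [1.3, -0.8, 3.9]
width: -0.0002
grasp_force: 2.0
```

Request:
move_arm([
  {"dp": [0.07,0,0.24],"spin": 0,"grip": 255},
  {"dp": [0.06,0,0.24],"spin": 0,"grip": 255},
  {"dp": [0.04,0,0.24],"spin": 0,"grip": 255},
  {"dp": [0.03,0,0.24],"spin": 0,"grip": 255},
  {"dp": [0,0,0.2],"spin": 0,"grip": 255},
  {"dp": [0,0,0.15],"spin": 0,"grip": 255},
  {"dp": [0,0,0],"spin": 0,"grip": 255},
  {"dp": [0,0,0],"spin": 0,"grip": 255},
])

```text
t: 12.55
tool_pos: [0.4433, -0.0604, 0.2432]
orientation: [[-1.0, 0.0, -0.004], [0.0, 1.0, 0.005], [0.004, 0.005, -1.0]]
wrist_force: [-18.6, 1.9, 61.5]
width: -0.0002
grasp_force: 32.1
```

```bash
python3 g.py 0.443 -0.060 0.244 0
python3 - <<'E'
from h import *;import cv2
s=read_camera("side");w=read_camera("wrist")
o=np.zeros((600,640,3),np.uint8)
b=cv2.resize(s[208:258,275:395],None,fx=4,fy=4,interpolation=cv2.INTER_CUBIC);o[:200,:480]=b
o[200:]=w
cv2.imwrite("pics/c5.png",o[:,:,::-1])
E
```

```text
t 12.55 pos [ 0.4433 -0.0604  0.2432] yaw -0.02 tilt [-0.0038  0.0045] F [-18.6   1.9  61.5] w -0.0002 gf 32.1
shift units [ 0.01  0.01 -0.03] spin -0.0
```

View pics/c5.png

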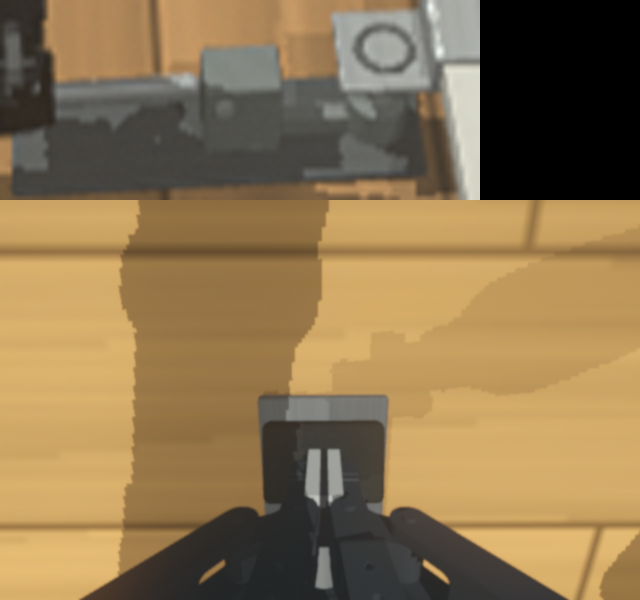

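In this picture the handle is fully down, the tab is raised (ring row 64 → 48 in the crop) and the jack has not moved. I pressed with 61 N, more than needed, so I'll press more gently next time. Now I let the handle all the way up.

Request:
move_arm([
  {"dp": [0,0,-0.3],"spin": 0,"grip": 255},
  {"dp": [-0.04,0,-0.3],"spin": 0,"grip": 255},
  {"dp": [-0.08,0,-0.4],"spin": 0,"grip": 255},
  {"dp": [-0.12,0,-0.4],"spin": 0,"grip": 255},
  {"dp": [-0.14,0,-0.4],"spin": 0,"grip": 255},
  {"dp": [-0.16,0,-0.4],"spin": 0,"grip": 255},
  {"dp": [-0.09,0,-0.4],"spin": 0,"grip": 255},
  {"dp": [0,0,-0.4],"spin": 0,"grip": 255},
])

```text
t: 13.45
tool_pos: [0.4618, -0.0595, 0.3283]
orientation: [[-1.0, -0.001, -0.002], [-0.001, 1.0, -0.0], [0.002, -0.0, -1.0]]
wrist_force: [0.7, -0.3, -0.2]
width: -0.0001
grasp_force: 0.0
```

Request:
move_arm([
  {"dp": [0,0,0],"spin": 0,"grip": 255},
  {"dp": [0,0,0],"spin": 0,"grip": 255},
  {"dp": [0,0,0],"spin": 0,"grip": 255},
  {"dp": [0,0,0],"spin": 0,"grip": 255},
  {"dp": [0,0,0],"spin": 0,"grip": 255},
])

```text
t: 13.95
tool_pos: [0.462, -0.0595, 0.3277]
orientation: [[-1.0, -0.001, -0.001], [-0.001, 1.0, -0.0], [0.001, -0.0, -1.0]]
wrist_force: [-0.7, -0.0, 0.4]
width: -0.0
grasp_force: 0.0
```

```bash
python3 g.py 0.462 -0.060 0.304 0
python3 - <<'E'
from h import *;import cv2
s=read_camera("side")
o=cv2.resize(s[195:270,260:400],None,fx=4,fy=4,interpolation=cv2.INTER_CUBIC)
cv2.imwrite("pics/c6.png",o[:,:,::-1])
E
```

```text
t 13.95 pos [ 0.462  -0.0595  0.3277] yaw 0.07 tilt [-0.0011 -0.    ] F [-0.7 -0.   0.4] w -0.0000 gf 0.0
shift units [-0.   -0.02  0.79] spin 0.01
```

View pics/c6.png

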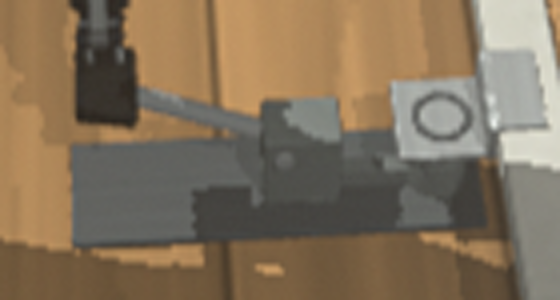

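The handle is back up, the frame is back on its rests (ring at its original pixel) and the jack has not moved. This is the final press, which I'll hold.

Request:
move_arm([
  {"dp": [0,0,0.4],"spin": 0,"grip": 255},
  {"dp": [0,0,0.39],"spin": 0,"grip": 255},
  {"dp": [0.12,0,0.24],"spin": 0,"grip": 255},
  {"dp": [0.12,0,0.24],"spin": 0,"grip": 255},
  {"dp": [0.1,0,0.24],"spin": 0,"grip": 255},
  {"dp": [0.09,0,0.24],"spin": 0,"grip": 255},
  {"dp": [0.07,0,0.24],"spin": 0,"grip": 255},
  {"dp": [0.06,0,0.24],"spin": 0,"grip": 255},
])

```text
t: 14.8
tool_pos: [0.4457, -0.0597, 0.2619]
orientation: [[-1.0, -0.001, 0.001], [-0.001, 1.0, 0.001], [-0.001, 0.001, -1.0]]
wrist_force: [-1.4, 0.5, 13.9]
width: -0.0001
grasp_force: 6.9
```

Request:
move_arm([
  {"dp": [0.04,0,0.24],"spin": 0,"grip": 255},
  {"dp": [0.03,0,0.24],"spin": 0,"grip": 255},
  {"dp": [0,0,0.12],"spin": 0,"grip": 255},
  {"dp": [0,0,0.08],"spin": 0,"grip": 255},
  {"dp": [0,0,0],"spin": 0,"grip": 255},
  {"dp": [0,0,0],"spin": 0,"grip": 255},
])

```text
t: 15.4
tool_pos: [0.4437, -0.0601, 0.2443]
orientation: [[-1.0, -0.0, -0.001], [-0.0, 1.0, 0.003], [0.001, 0.003, -1.0]]
wrist_force: [-12.4, 1.5, 44.6]
width: -0.0
grasp_force: 22.9
```

44 N is well above the 17 N needed, so the handle is on its stop. I'll compare numerically with the first full stroke and make sure it is steady.

```bash
python3 g.py
python3 - <<'E'
from h import *;import cv2
s=read_camera("side")[:,:,::-1]
n=cv2.resize(s[208:258,275:395],None,fx=4,fy=4,interpolation=cv2.INTER_CUBIC)
n=np.ascontiguousarray(n);o=cv2.imread("pics/c5.png")[:200,:480]
for nm,(x0,x1,y0,y1) in {"ring":(345,420,18,80),"housing":(195,290,40,155),"plate":(15,120,90,190)}.items():
    m=cv2.matchTemplate(n,o[y0:y1,x0:x1],cv2.TM_CCOEFF_NORMED);_,v,_,l=cv2.minMaxLoc(m);print(nm,round(v,3),"shift(1/4 px)",l[0]-x0,l[1]-y0)
E
python3 g.py
```

```text
t 15.40 pos [ 0.4437 -0.0601  0.2443] yaw 0.01 tilt [-0.0008  0.003 ] F [-12.4   1.5  44.6] w -0.0000 gf 22.9
ring 0.987 shift(1/4 px) 0 0
housing 0.999 shift(1/4 px) 0 0
plate 0.995 shift(1/4 px) 0 0
t 15.45 pos [ 0.4437 -0.0601  0.2443] yaw 0.01 tilt [-0.0007  0.003 ] F [-12.3   1.6  44.5] w -0.0003 gf 22.8
```

```bash
python3 -c "
from station import workorder
print(workorder.finish_job())"
```

```text
the job is handed in; nothing more can be done
None
```

The job is handed in: the jack is under the lift tab, centred to within about 1 mm, and got one full stroke down and up; the arm now holds the handle fully down with the mirror raised (the first press, at 61 N, was harder than needed).

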